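# Two portions of bath pearls

## Robot

A 6-joint arm with a two-finger parallel gripper is mounted at the origin on the work surface. World frame = base frame: x ahead of the robot, y to its left, z up, the work surface at z = 0. Lengths are in mm, angles in rad, forces in N, time in s.
With the tool pointing down it reaches from about 350 to 975 mm from the base axis. Payload 7.1 kg.
Tool frame: the origin (TCP) lies at the very end of the fingers, on their centre line; the grasp point (between the pads) lies 19 mm behind it; x points along the fingers, y is the direction in which the jaws open and shut, and the axes are right-handed (so a half turn about x gives the same grasp; the last joint's range is limited). The gripper opens to 88 mm and grips with 3 to 60 N. Pads are 20 mm wide; open, the fingers measure 115 mm over their backs; the gripper's body (75 mm by 178 mm) begins 61 mm behind the grasp point.
Start: joints at [-1.296, 0.423, 1.63, -0, 1.089, -0.019], TCP at [181.013, -598.197, 222.675] pointing down, gripper open.
Joint ranges: [-3, 3], [-0.9, 2.11], [0.09, 2.58], [-1.31, 4.45], [0.11, 2.69], [-2.54, 2.54]. Speed limits (rad/s): [2.39, 2.39, 3.01, 3.14, 3.14, 3.14].

## Interface

Orientations are given as a unit quaternion [w, x, y, z].
In Python, from workcell import ctrl gives the robot as it stands.
- The arm moves only by the tool servo_tool, never from a script. Its argument "series" is one flat list of numbers, 7 for each row, row after row: the shift along the tool's x, y, z in mm, then the turn, a rotation vector about the tool's x, y, z in rad, then the gripper command: -1 is fully open, 1 is shut, values between are in proportion. A call has 1 to 10 rows; each row is the pose to reach, as a shift and turn from the pose commanded when the call began, along the tool's axes at that moment; what a row does not reach only later rows make up. A row lasts 1/8 s, in which the tool goes at most 62.5 mm and 10.7 degrees, less where a joint would pass 70% of its speed; a pose out of reach is approached as far as the arm can. A call with a gripper value outside its range is refused whole. The fingers move at their own pace and stop on an object; the grip force is fixed at half the most. Time passes only in rows, so rows that repeat a pose let the fingers close. It gives the time, the measured TCP pose, the force and the opening at its end, in the units of the state.
- ctrl.state(): the state, without advancing time (a new reading comes with each control period).
- ctrl.capture(name): name is "scene" or "top" or "wrist"; returns a dict with "img" (420x560x3 uint8, red, green, blue), "fovy" (degrees; the focal length in pixels is half the picture's height over the tangent of half this angle, whatever the lens; pixels are square), "cx", "cy" (the principal point, pixels), "extrinsics" (4x4, takes a point from world to camera coordinates). Camera axes: x right, y up, looking along -z (the intrinsics and any distortion apply to the point x, -y, -z); pixel columns grow to the right and rows downward; lengths in mm; the calibration is good to about 2 mm. A picture is of the moment at which its call begins. There is no depth.
- ctrl.close_job(): hands the job in, once; it reports no verdict.
The state is a dict: "clock": time; "q": joint angles; "joint_velocities": joint speeds; "effort": joint torques, N m; "eef_pos": TCP position; "eef_rot": TCP orientation; "force": force on the tool from outside, world axes, zero at the start; "ft_torque": the same for the moment, N m; "grip_width": finger opening in mm.
Only numpy, scipy, OpenCV 4.12 (cv2) and the standard library are available. Lean on these libraries where they do the work, as an engineer would, in place of code of your own. Each camera call takes 0.05 s, during which the arm holds its last target.

## Task

Stand the turquoise cup upright on the dispenser's base, centred under the spout, and let go of it. Then draw the hopper's slide gate part way out, so that just the first two lanes (the two pink and two yellow pearls) run out into the cup and the other two lanes stay full, and push the gate fully home again. Leave the filled cup standing under the spout and do not disturb the other things on the shelf.

Things in the scene. Friction and masses are not known exactly. Their poses are not given: they have to be found in the camera images.
- dispenser: Bath-pearl dispenser, fixed: narrow clear acrylic hopper over a slate-grey base plate, held by two 10 mm chrome posts behind it (x = +52, y = +-50 mm). Origin on the shelf under the hopper's middle; z up, +y along the row of lanes towards the gate's pull post, open side -x to the robot. Base plate 5 mm thick, x -42 to +66, y -100 to +76 mm. Hopper 129 mm long (y), 32 deep (x), rim 267 mm high.
- hopper (a point): Middle of the hopper's open top, 267 mm above the shelf. Three vanes 5 mm thick part it into four lanes 27 mm long, 26 mm deep, centred at y = -48 (lane 1, spout end), -16, +16 and +48 mm in the dispenser frame. Each holds two pearls, one over the other, on the slide gate (upper face 202 mm high). Below the gate a ramp between clear walls (down to 136 mm) leads what falls to the spout.
- spout (a point): Centre of the spout's mouth, facing down, 136 mm above the shelf, at y = -38.5 mm in the dispenser frame (towards the end away from the pull post). The opening is 46 mm along y and 26 mm along x. Under it is only the base plate, free from the robot's side, posts behind; the hopper stands above, so a gripper must come in leaning back.
- gate (a joint): How far the blue slide gate is drawn out (along the dispenser's +y), m: 0 = fully home, stop at 0.110; starts up to 6 mm open. About 1.5 N of friction, stays where left. Lane n is uncovered from (n-1)x32 to (n-1)x32+27 mm; its pearls drop when 22 to 27 mm of it is open (friction): lane 1 at 22 to 27, lane 2 at 54 to 59, lane 3 not before 86. So 60 to 74 mm empties just two lanes; farther out a third-lane pearl sinks into the gap and may jam.
- gate_pull (a point): Grip point on the gate's pull post: blue upright block 14 mm along the slide (y), 22 mm across (x), 30 mm tall, near the outer end of the gate strip (25 mm wide, 4 mm thick). The point is on the block's axis, 18 mm above the strip, 12 mm below its top, 220 mm above the shelf. Gate home: axis 60 mm from the hopper's end wall, nothing above or around it. Moves with the gate.
- cup: Turquoise plastic cup, round, 68 mm tall, 60 mm across at the foot, 70 mm at the rim (66 mm at 40 mm height), wall 2.5 mm, about 90 g, upright and empty. Origin at the centre of its underside, z up.
- pearl1a: Pink bath pearl, a hard ball 22 mm across, 10 g; the lower of the two in lane 1 (lane 1 is at the spout end). Origin at its centre.
- pearl1b: Pink bath pearl, a hard ball 22 mm across, 10 g; the upper of the two in lane 1 (lane 1 is at the spout end). Origin at its centre.
- pearl2a: Yellow bath pearl, a hard ball 22 mm across, 10 g; the lower of the two in lane 2 (lane 1 is at the spout end). Origin at its centre.
- pearl2b: Yellow bath pearl, a hard ball 22 mm across, 10 g; the upper of the two in lane 2 (lane 1 is at the spout end). Origin at its centre.
- pearl3a: Violet bath pearl, a hard ball 22 mm across, 10 g; the lower of the two in lane 3 (lane 1 is at the spout end). Origin at its centre.
- pearl3b: Violet bath pearl, a hard ball 22 mm across, 10 g; the upper of the two in lane 3 (lane 1 is at the spout end). Origin at its centre.
- pearl4a: Green bath pearl, a hard ball 22 mm across, 10 g; the lower of the two in lane 4 (lane 1 is at the spout end). Origin at its centre.
- pearl4b: Green bath pearl, a hard ball 22 mm across, 10 g; the upper of the two in lane 4 (lane 1 is at the spout end). Origin at its centre.
- soap_pump: Chrome soap pump, 70 mm across, 175 mm tall, bystander. Origin under its centre.
- mirror: Round mirror 168 mm across on a steel stand with a 116 mm round foot, 250 mm tall, bystander. Origin under the foot's centre; the mirror's face looks along its x.
- hair_clip: Black hair claw clip, 80 x 48 x 55 mm, bystander. Origin under its centre, long side along x.
- ring_dish: White ceramic ring dish, 100 mm across, 20 mm tall, bystander. Origin under its centre.
- cream_jar: Amber cream jar with white lid, 62 mm across, 52 mm tall, bystander. Origin under its centre.
Things that resemble listed ones, but are neither listed nor needed, are in the scene too. Leave any blue look-alike of the cup alone.

How it is judged:
By the outcome, as a careful person would: the job done as asked, in the order asked, and still so for the second after the job is handed in, with the robot touching nothing.
It also fails if it takes over 51 s, if anything falls off the work surface, if the arm or the gripper's body presses on something with over 40 N, if the wrist force passes 120 N, or if a joint passes its speed limit or range.

## Working session

There is one attempt and no reset: what is moved stays moved. The work goes in short steps, Python scripts to look and compute and a tool call to move; the robot and the scene stay as the last step left them, time stands still between calls to the robot, and variables do not carry over. Pictures are saved under pics/ and viewed, and the job is handed in when it is done.

Besides the shell and the picture viewer there is one more tool, called after ">>>" by a JSON object that holds its "api" and its "payload". servo_tool: Moves the arm, as the interface text tells. Its arguments: {"type":"object","properties":{"series":{"type":"array"}},"required":["series"]}

```bash
mkdir -p pics; ls; python3 - <<'E'
from workcell import ctrl
import cv2
s=ctrl.state();print(s)
for n in["scene","top","wrist"]:
    c=ctrl.capture(n);cv2.imwrite(f"pics/{n}0.png",c["img"][:,:,::-1]);print(n,{k:v for k,v in c.items() if k!="img"})
E
```

```text
pics
{'clock': 0.0, 'q': array([-1.29599728e+00,  4.23859285e-01,  1.63072033e+00, -1.54118676e-05,
        1.08863447e+00, -1.90177659e-02]), 'joint_velocities': array([-0.00045546, -0.00075961, -0.00097007,  0.00042904, -0.00067469,
        0.00102327]), 'effort': array([ 7.89838959e-04, -5.44616318e+01, -2.73659581e+01,  6.43986580e-02,
        2.27819884e-02, -1.35040632e-04]), 'eef_pos': array([ 180.85445458, -597.64462223,  221.87828887]), 'eef_rot': array([-0.10294118, -0.69941158, -0.10407711,  0.69956738]), 'force': array([ 0.15531358, -0.70795282,  0.53880051]), 'ft_torque': array([-0.05060916, -0.04398972, -0.02572304]), 'grip_width': 87.9980418080235}
scene {'fovy': 45.189690469613886, 'cx': 275.3849382678682, 'cy': 204.83591731201415, 'extrinsics': array([[ 2.18972083e-01,  9.75727578e-01,  2.63074839e-03,
        -1.68179813e+02],
       [-7.40694426e-01,  1.64469814e-01,  6.51399607e-01,
         2.56105804e+02],
       [ 6.35155882e-01, -1.44586909e-01,  7.58730276e-01,
        -1.72415560e+03],
       [ 0.00000000e+00,  0.00000000e+00,  0.00000000e+00,
         1.000
[... 193 characters left out ...]
],
       [ 9.97112972e-01, -1.45720035e-02,  7.45209849e-02,
        -5.33456434e+02],
       [-7.45931187e-02, -4.47018633e-03,  9.97204033e-01,
        -1.37412331e+03],
       [ 0.00000000e+00,  0.00000000e+00,  0.00000000e+00,
         1.00000000e+00]])}
wrist {'fovy': 63.39816724787366, 'cx': 280.55513829229903, 'cy': 204.7212416110615, 'extrinsics': array([[ 2.89197671e-01, -9.57267507e-01, -1.90428885e-03,
        -6.24178434e+02],
       [ 9.20698027e-01,  2.78693259e-01, -2.73212756e-01,
         3.32336866e+01],
       [ 2.62068407e-01,  7.72592180e-02,  9.61951747e-01,
        -3.90975495e+02],
       [ 0.00000000e+00,  0.00000000e+00,  0.00000000e+00,
         1.00000000e+00]])}
```

View pics/scene0.png

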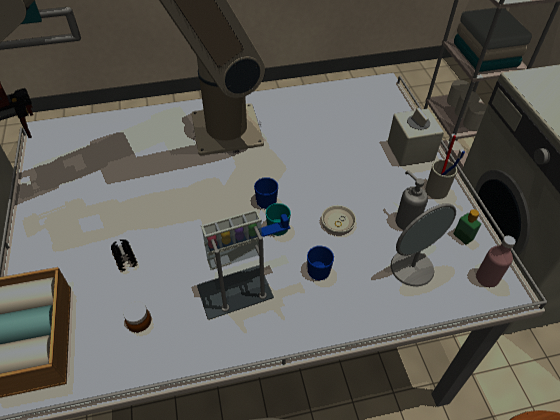

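View pics/top0.png

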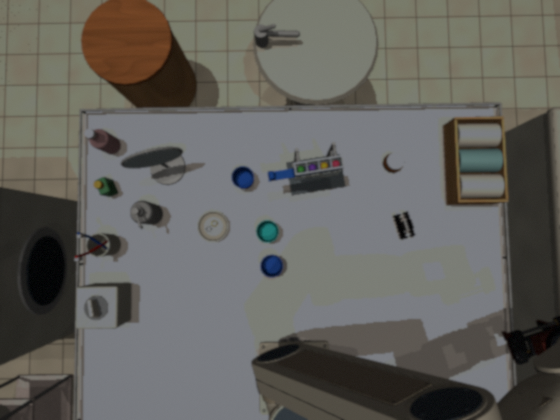

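View pics/wrist0.png

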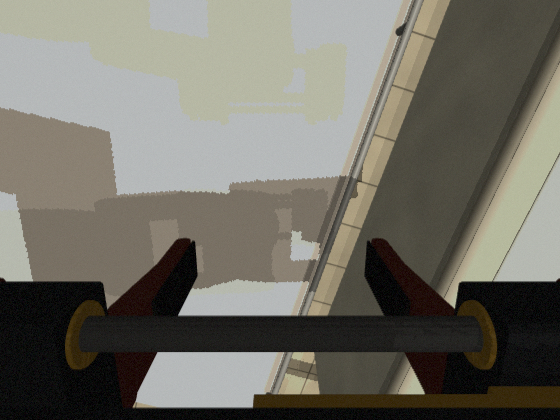

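The turquoise cup is at about (268,231) in the top view, with blue look-alikes at (272,265) and (243,178). The hopper is around (318,168), with its pull at (272,175). I'll enlarge these areas.

```bash
python3 - <<'E'
import cv2
t=cv2.imread("pics/top0.png");s=cv2.imread("pics/scene0.png")
cv2.imwrite("pics/tc.png",cv2.resize(t[140:290,220:360],None,fx=5,fy=5,interpolation=cv2.INTER_CUBIC)[:,:][:600])
cv2.imwrite("pics/tc2.png",cv2.resize(t[205:285,230:320],None,fx=7,fy=7,interpolation=cv2.INTER_CUBIC))
cv2.imwrite("pics/sc.png",cv2.resize(s[170:320,190:340],None,fx=4,fy=4,interpolation=cv2.INTER_CUBIC))
E
```

```text
(no output)
```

View pics/tc.png

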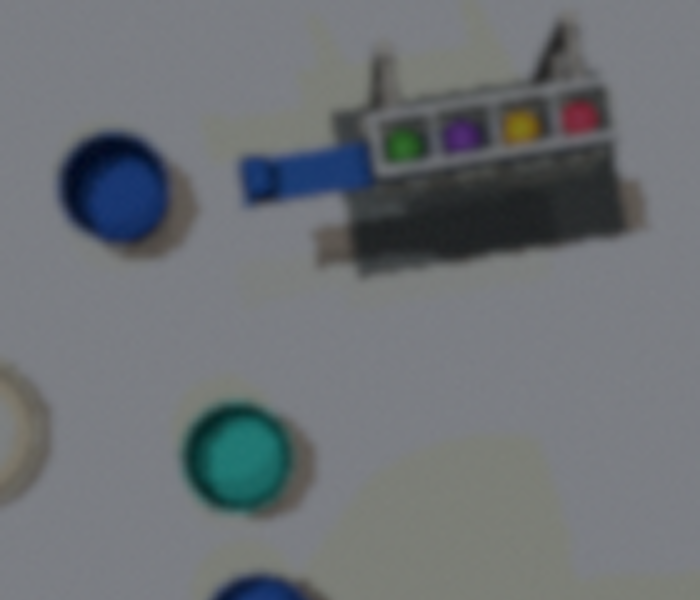

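View pics/sc.png

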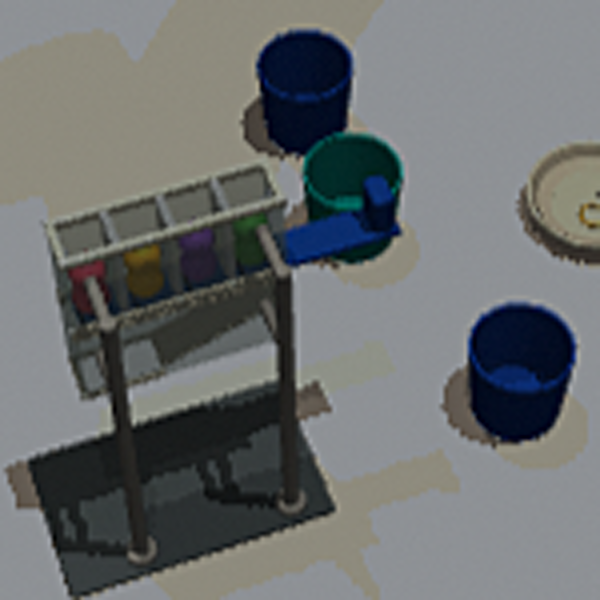

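```bash
cat > h.py <<'E'
import numpy as np
from scipy.spatial.transform import Rotation as R
CAM={}
def setcam(n,c): CAM[n]=(c["fovy"],c["cx"],c["cy"],c["extrinsics"])
def proj(n,P):
    f,cx,cy,E=CAM[n];F=210/np.tan(np.radians(f/2))
    p=np.atleast_2d(P)@E[:3,:3].T+E[:3,3]
    return np.c_[cx+F*p[:,0]/-p[:,2],cy-F*p[:,1]/-p[:,2]]
def ray(n,u,v):
    f,cx,cy,E=CAM[n];F=210/np.tan(np.radians(f/2))
    d=E[:3,:3].T@np.array([(u-cx)/F,-(v-cy)/F,-1]);o=-E[:3,:3].T@E[:3,3];return o,d
def atz(n,u,v,z):
    o,d=ray(n,u,v);return o+d*(z-o[2])/d[2]
import pickle,os
if os.path.exists("cam.pkl"): CAM=pickle.load(open("cam.pkl","rb"))
def rot(s): q=s["eef_rot"]; return R.from_quat([q[1],q[2],q[3],q[0]]).as_matrix()
E
python3 - <<'E'
import pickle,h,numpy as np
from workcell import ctrl
from scipy.optimize import least_squares
for n in("scene","top"): h.setcam(n,ctrl.capture(n))
pickle.dump(h.CAM,open("cam.pkl","wb"))
obs=[("scene",(-42,-100,5),(190+30/4,170+460/4)),("scene",(66,-100,5),(208.8,319.2)),("scene",(66,76,5),(273.8,297)),
("scene",(-16,-64.5,267),(202,225.5)),("scene",(-16,64.5,267),(257,211.3)),("scene",(16,-64.5,267),(206.3,236.3)),
("scene",(52,-50,5),(225,308)),("scene",(52,50,5),(262.8,296.3)),
("top",(-42,76,5),(291.6,195)),("top",(-42,-100,5),(344.4,186.4)),("top",(16,64.5,267),(294,162.4)),("top",(16,-64.5,267),(341,156)),
("top",(-16,-64.5,267),(342.6,168)),("top",(-16,64.5,267),(296,176))]
def T(p,P):
    c,s=np.cos(p[2]),np.sin(p[2]);P=np.array(P,float)
    return np.array([p[0]+c*P[0]-s*P[1],p[1]+s*P[0]+c*P[1],P[2]])
for sub in(None,"scene","top"):
    O=[o for o in obs if sub in(None,o[0])]
    f=lambda p:np.concatenate([h.proj(n,T(p,P))[0]-uv for n,P,uv in O])
    r=least_squares(f,[700,-20,0],loss="soft_l1");print(sub,r.x);
    if sub is None: print(f(r.x).reshape(-1,2).round(1)); p=r.x
for nm,P in dict(spout=(0,-38.5,136),pull=(0,64.5+60,220),cup=(0,-38.5,5)).items(): print(nm,T(p,P),h.proj("top",T(p,P)),h.proj("scene",T(p,P)))
print("pull top",h.atz("top",272.6,175.6,232))
print("cup rim top",h.atz("top",267.6,231.2,68))
# scene cup rim: ellipse centre crop (352,175)
print("cup scene",h.atz("scene",190+352/4,170+174/4,68))
print("blue1",h.atz("top",272,265,68),"blue2",h.atz("top",243,177.5,68))
E
```

```text
None [619.75957718 -66.35817817 -87.82266619]
[[-0.8 -0.8]
 [-0.7  0. ]
 [ 0.5  0.3]
 [-0.3  0.1]
 [-0.1 -1.5]
 [-0.7  0.2]
 [ 0.7  0.2]
 [ 0.1 -0.4]
 [-1.   0.2]
 [ 0.4  0.3]
 [-1.3  0.6]
 [ 0.3 -0.6]
 [ 0.7 -0.7]
 [-1.4 -1. ]]
scene [ 620.29595877  -65.95890861 -150.65718894]
top [619.03241835 -67.38887614  50.40774338]
spout [ 625.20548303 -104.47106456  136.        ] [[327.68875816 170.54755206]] [[219.92211388 261.43326489]]
pull [602.14879073  56.88998693 220.        ] [[271.600975   175.09026127]] [[283.81454144 220.72006812]]
cup [ 625.20548303 -104.47106456    5.        ] [[323.76567854 176.79961   ]] [[224.0032447  290.05034501]]
pull top [598.98642316  53.8646503  232.        ]
cup rim top [452.18963122  75.59451561  68.        ]
cup scene [455.09516357  77.45550449  68.        ]
blue1 [349.87794349  63.46564554  68.        ] blue2 [617.99744148 149.2720285   68.        ]
```

```bash
python3 - <<'E'
import h,numpy as np
from workcell import ctrl
s=ctrl.state();Rm=h.rot(s);print(Rm.round(3));c=ctrl.capture("wrist");E=c["extrinsics"];o=-E[:3,:3].T@E[:3,3]
print("cam in tool",Rm.T@(o-s["eef_pos"]),"axes in tool (cols right,up,back)\n",(Rm.T@E[:3,:3].T).round(3))
print(s["clock"],s["q"])
E
```

```text
[[-0.     0.29  -0.957]
 [ 0.001 -0.957 -0.29 ]
 [-1.    -0.001  0.   ]]
cam in tool [-161.97779362    0.21383282  -74.56275579] axes in tool (cols right,up,back)
 [[ 0.001  0.273 -0.962]
 [ 1.     0.     0.001]
 [ 0.    -0.962 -0.273]]
0.25 [-1.29599138e+00  4.23440930e-01  1.63022930e+00 -2.04921564e-05
  1.08859364e+00 -1.90214933e-02]
```

>>> {"api": "servo_tool", "payload": {"series": [-10,-40,-38,0,0.09,0,-1,-30,-80,-75,0,0.18,0,-1,-60,-120,-110,0,0.27,0,-1,-108,-365,-340,0,0.4,0,-1,-108,-365,-340,0,0.5,0,-1,-108,-365,-340,0,0.5,0,-1,-108,-365,-340,0,0.5,0,-1,-108,-365,-340,0,0.5,0,-1,-108,-365,-340,0,0.5,0,-1]}}

```text
clock: 1.42
eef_pos: [401.2, -147.8, 331.4]
eef_rot: [0.076, 0.851, 0.127, -0.504]
force: [-0.1, -1.1, -0.2]
grip_width: 88.1
```

```bash
python3 - <<'E'
import h
from workcell import ctrl
s=ctrl.state();print(s["clock"],s["q"],s["eef_pos"]);print(h.rot(s).round(3))
E
```

```text
1.425 [-0.67263456 -0.16415403  2.14630409  0.51751784  0.92654382  0.33464634] [ 401.19058766 -147.76549507  331.43925755]
[[ 0.46   0.292 -0.839]
 [ 0.14  -0.956 -0.257]
 [-0.877  0.001 -0.48 ]]
```

```bash
cat > kin.py <<'E'
import numpy as np
from scipy.spatial.transform import Rotation as R
from scipy.optimize import least_squares
C=np.array([[0,-1,0],[0,0,-1],[1,0,0.]])  # columns tool x,y,z in flange
LO=np.array([-3,-.9,.09,-1.31,.11,-2.54]);HI=np.array([3,2.11,2.58,4.45,2.69,2.54])
S4,S6=1,1
def e(a,t): return R.from_euler(a,t).as_matrix()
def fk(q,p):
    h,a1,L2,L3,ee,L6=p[:6]
    R1=e('z',q[0]);R2=R1@e('y',q[1]);R3=R2@e('y',q[2]);R5=R3@e('z',S4*q[3])@e('y',q[4])
    pos=R1@[a1,0,h]+R2@[0,0,L2]+R3@[ee,0,L3]+R5@[0,0,L6]
    return pos,R5@e('z',S6*q[5])@C
E
python3 - <<'E'
import numpy as np,kin,itertools
qs=[[-1.29599728,.423859,1.63072,-1.5e-5,1.08863,-.0190178],[-0.67263456,-0.16415403,2.14630409,0.51751784,0.92654382,0.33464634]]
Ps=[[180.85,-597.64,221.88],[401.19,-147.77,331.44]]
Rs=[np.array([[0,.29,-.957],[0,-.957,-.29],[-1,0,0]]),np.array([[.46,.292,-.839],[.14,-.956,-.257],[-.877,.001,-.48]])]
for kin.S4,kin.S6 in itertools.product((1,-1),(1,-1)):
    print(kin.S4,kin.S6,[np.abs(kin.fk(q,[0]*6)[1]-r).max().round(3) for q,r in zip(qs,Rs)])
kin.S4=1;kin.S6=1
print(kin.fk(qs[1],[0]*6)[1].round(3))
# lateral check
for q,P in zip(qs,Ps): print((kin.e('z',-q[0])@P).round(1), (kin.e('z',-q[0])@Rs[qs.index(q)][:,0]).round(3))
E
```

```text
1 1 [np.float64(0.002), np.float64(0.0)]
1 -1 [np.float64(0.037), np.float64(0.538)]
-1 1 [np.float64(0.002), np.float64(0.856)]
-1 -1 [np.float64(0.037), np.float64(0.96)]
[[ 0.46   0.292 -0.839]
 [ 0.14  -0.956 -0.257]
 [-0.877  0.001 -0.48 ]]
[624.3  11.9 221.9] [ 0.  0. -1.]
[405.9 134.4 331.4] [ 0.273  0.396 -0.877]
```

```bash
python3 - <<'E'
import numpy as np
q=[(.423859,2.054579),(-.164154,1.98215)];w=[(624.3,531),(321.5,602.4)]
A=[];b=[]
for (a,c),(r,z) in zip(q,w):
    A+=[[1,0,np.sin(a),np.sin(c)],[0,1,np.cos(a),np.cos(c)]];b+=[r,z]
print(np.linalg.solve(A,b))
for L6 in(305,309,313):
    pass
# with e and a1=0
A2=[]
for (a,c) in q: A2+=[[0,np.sin(a),np.sin(c),np.cos(c)],[1,np.cos(a),np.cos(c),-np.sin(c)]]
print(np.linalg.solve(A2,b))
E
```

```text
[ -9.22631426 241.51606829 551.92670463 459.22970118]
[312.1685305  562.04571931 484.53084339  76.93681202]
```

```bash
cat >> kin.py <<'E'
D=11.9
P=[241.5,-9.2,551.9,459.2,0,309]
def fkd(q):
    p,r=fk(q,P);return p+e('z',q[0])@[0,D,0],r
def ik(pos,Rt,q0):
    def f(q):
        p,r=fkd(q);return np.r_[(p-pos)/100,R.from_matrix(r.T@Rt).as_rotvec()]
    s=least_squares(f,np.clip(q0,LO+1e-3,HI-1e-3),bounds=(LO,HI));return s.x,np.linalg.norm(s.fun)
def tool(yaw,a,up=1):
    x=np.array([np.cos(yaw)*np.cos(a),np.sin(yaw)*np.cos(a),-np.sin(a)])
    y=up*np.array([np.sin(yaw),-np.cos(yaw),0]);return np.c_[x,y,np.cross(x,y)]
E
cat > t.py <<'E'
import numpy as np,kin
rng=np.random.default_rng(0)
def sols(pos,Rt,n=25):
    out=[]
    for k in range(n):
        q,f=kin.ik(pos,Rt,rng.uniform(kin.LO,kin.HI))
        if f<.003 and not any(np.abs(q-o).max()<.05 for o in out): out.append(q)
    return out
Y=.1419
for up in(1,-1):
  for a in(35,45,50):
    a_=np.radians(a);T=kin.tool(Y,a_,up);print("place",up,a,[list(s.round(2)) for s in sols(np.array([625.2,-104.5,55])+19*T[:,0],T)])
    for yw in(90,75,-75,-90,0):
        T=kin.tool(np.radians(yw),a_,up);print(" pick",up,a,yw,[list(s.round(2)) for s in sols(np.array([453.6,76.5,50])+19*T[:,0],T)])
E
python3 t.py
```

```text
place 1 35 [[np.float64(-0.37), np.float64(0.67), np.float64(2.3), np.float64(2.56), np.float64(0.81), np.float64(-1.45)]]
 pick 1 35 90 [[np.float64(-0.37), np.float64(0.72), np.float64(2.14), np.float64(1.05), np.float64(1.08), np.float64(-1.27)]]
 pick 1 35 75 [[np.float64(-0.4), np.float64(0.69), np.float64(2.28), np.float64(1.32), np.float64(0.99), np.float64(-1.36)]]
 pick 1 35 -75 [[np.float64(0.64), np.float64(0.73), np.float64(2.11), np.float64(-1.03), np.float64(1.1), np.float64(-1.89)]]
 pick 1 35 -90 [[np.float64(0.58), np.float64(0.77), np.float64(1.98), np.float64(-0.82), np.float64(1.21), np.float64(-1.92)]]
 pick 1 35 0 []
place 1 45 [[np.float64(-0.33), np.float64(0.6), np.float64(2.23), np.float64(2.44), np.float64(0.52), np.float64(-1.29)]]
 pick 1 45 90 [[np.float64(-0.3), np.float64(0.63), np.float64(2.17), np.float64(1.0), np.float64(0.93), np.float64(-1.16)]]
 pick 1 45 75 [[np.float64(-0.32), np.float64(0.59), np.float64(2.29), np.float64(1.26), np.float64(0.83), np.float64(-1.22)]]
 pick 1 45 -75 [[np.float64(0.58), np.float64(0.64), np.float64(2.13), np.floa
[... 2084 characters left out ...]
.float64(1.06), np.float64(1.14)]]
 pick -1 45 0 []
place -1 50 [[np.float64(-0.31), np.float64(0.58), np.float64(2.19), np.float64(2.31), np.float64(0.39), np.float64(2.01)]]
 pick -1 50 90 [[np.float64(-0.26), np.float64(0.59), np.float64(2.18), np.float64(0.96), np.float64(0.86), np.float64(2.06)]]
 pick -1 50 75 [[np.float64(-0.28), np.float64(0.55), np.float64(2.28), np.float64(1.22), np.float64(0.76), np.float64(2.02)]]
 pick -1 50 -75 [[np.float64(0.54), np.float64(0.6), np.float64(2.15), np.float64(-0.93), np.float64(0.88), np.float64(1.07)]]
 pick -1 50 -90 [[np.float64(0.5), np.float64(0.64), np.float64(2.04), np.float64(-0.74), np.float64(0.99), np.float64(1.09)]]
 pick -1 50 0 []
```

```bash
cat > plan.py <<'E'
import numpy as np,kin,h
from scipy.spatial.transform import Rotation as R
from workcell import ctrl
def goal(pos,Rt,q0=None,n=8,base=None,s=None):
    s=s or ctrl.state();Rm=h.rot(s);p0=s["eef_pos"]
    if base is not None: p0,Rm=base
    d=Rm.T@(pos-p0);w=R.from_matrix(Rm.T@Rt).as_rotvec()
    print("shift",d.round(1),"turn",w.round(3),"| rows",round(max(np.linalg.norm(d)/62.5,np.degrees(np.linalg.norm(w))/10.7),1))
    q=np.array(s["q"] if q0 is None else q0)
    for k in range(1,n+1):
        f=k/n;q,e=kin.ik(p0+f*(pos-p0),Rm@R.from_rotvec(f*w).as_matrix(),q)
        print("   ",q.round(2),round(e,3)) if (k%2==0 or e>.01) else None
    return q
A=np.radians(40)
CUP=np.array([453.6,76.5,45.]);PY=.1419
E
python3 - <<'E'
from plan import *
s=ctrl.state();print(kin.fkd(s["q"])[0]-s["eef_pos"])
T=kin.tool(np.pi/2,A);print(T)
goal(np.array([453.6,-30,220]),T)
goal(CUP-81*T[:,0],T)
E
```

```text
[-0.24711487 -0.12883654 -0.07349106]
[[ 4.69066938e-17  1.00000000e+00 -3.93593894e-17]
 [ 7.66044443e-01 -6.12323400e-17 -6.42787610e-01]
 [-6.42787610e-01  0.00000000e+00 -7.66044443e-01]]
shift [138.3 -97.4 -20.6] turn [-0.99   0.32  -0.813] | rows 7.1
    [-0.71 -0.05  2.15  0.69  1.04 -0.1 ] 0.0
    [-0.7   0.1   2.12  0.76  1.16 -0.44] 0.0
    [-0.64  0.25  2.06  0.76  1.28 -0.7 ] 0.0
    [-0.55  0.4   1.97  0.72  1.39 -0.93] 0.0
shift [ 252.3 -140.1   27. ] turn [-0.99   0.32  -0.813] | rows 7.1
    [-0.69 -0.02  2.21  0.72  0.97 -0.14] 0.0
    [-0.66  0.17  2.22  0.83  1.02 -0.54] 0.0
    [-0.58  0.37  2.17  0.87  1.09 -0.86] 0.0
    [-0.48  0.58  2.08  0.84  1.15 -1.11] 0.0
```

>>> {"api": "servo_tool", "payload": {"series": [138,-97,-21,-0.99,0.32,-0.813,-1,138,-97,-21,-0.99,0.32,-0.813,-1,138,-97,-21,-0.99,0.32,-0.813,-1,138,-97,-21,-0.99,0.32,-0.813,-1,138,-97,-21,-0.99,0.32,-0.813,-1,138,-97,-21,-0.99,0.32,-0.813,-1,252,-140,27,-0.99,0.32,-0.813,-1,252,-140,27,-0.99,0.32,-0.813,-1,252,-140,27,-0.99,0.32,-0.813,-1,252,-140,27,-0.99,0.32,-0.813,-1]}}

```text
clock: 2.68
eef_pos: [453.5, 11.5, 97.6]
eef_rot: [0.241, 0.665, 0.664, -0.242]
force: [0.7, 0.2, 0.6]
grip_width: 88.0
```

```bash
python3 - <<'E'
from plan import *
import cv2
s=ctrl.state();print(s["clock"],s["q"].round(2),s["eef_pos"]);print(h.rot(s).round(3))
c=ctrl.capture("wrist");cv2.imwrite("pics/w1.png",c["img"][:,:,::-1]);h.setcam("wrist",c)
# predicted rim & foot circle
for z,r in((68,35),(0,30)):
    t=np.linspace(0,2*np.pi,9)[:-1];print(z,h.proj("wrist",np.c_[453.6+r*np.cos(t),76.5+r*np.sin(t),0*t+z]).round(0).tolist())
c=ctrl.capture("top");cv2.imwrite("pics/t1.png",cv2.resize(c["img"][140:290,220:360,::-1],None,fx=4,fy=4))
E
```

```text
2.675 [-0.49  0.65  1.99  0.83  1.17 -1.09] [453.45331686  11.52483946  97.59581015]
[[ 0.001  1.    -0.003]
 [ 0.767 -0.003 -0.642]
 [-0.642 -0.001 -0.767]]
68 [[331.0, 191.0], [314.0, 164.0], [281.0, 154.0], [247.0, 164.0], [231.0, 191.0], [243.0, 221.0], [281.0, 235.0], [319.0, 221.0]]
0 [[316.0, 238.0], [304.0, 217.0], [281.0, 209.0], [257.0, 217.0], [246.0, 238.0], [255.0, 261.0], [281.0, 270.0], [307.0, 260.0]]
```

View pics/w1.png

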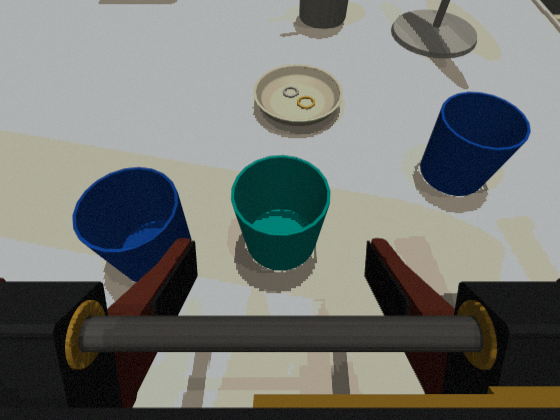

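View pics/t1.png

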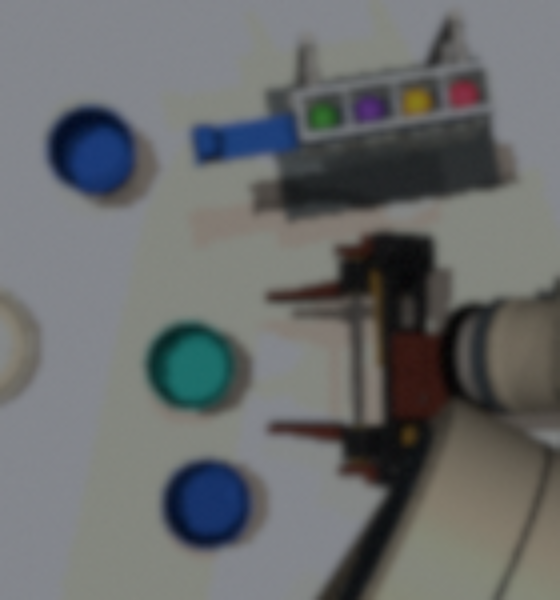

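The wrist view shows the turquoise rim spanning columns 231–330 and rows 155–238. That matches my prediction to about 2 px, so I'll advance and grip.

>>> {"api": "servo_tool", "payload": {"series": [40,0,0,0,0,0,-1,75,0,-1,0,0,0,-1,103,0,-1,0,0,0,-1,103,0,-1,0,0,0,-1,103,0,-1,0,0,0,1,103,0,-1,0,0,0,1,103,0,-1,0,0,0,1,103,0,-1,0,0,0,1,103,0,-1,0,0,0,1]}}

```text
clock: 3.9
eef_pos: [454.1, 90.6, 32.2]
eef_rot: [0.241, 0.666, 0.663, -0.242]
force: [-0.1, -5.2, 8.7]
grip_width: 66.9
```

```bash
python3 - <<'E'
from plan import *
import cv2
s=ctrl.state();print(s["clock"],s["q"].round(2),s["eef_pos"],s["force"],s["grip_width"])
c=ctrl.capture("wrist");cv2.imwrite("pics/w2.png",c["img"][:,:,::-1])
E
```

```text
3.9 [-0.34  0.77  2.04  1.02  1.02 -1.21] [454.07960287  90.59773132  32.23323289] [-0.05758226 -5.23135999  8.72198139] 66.89660770159583
```

View pics/w2.png

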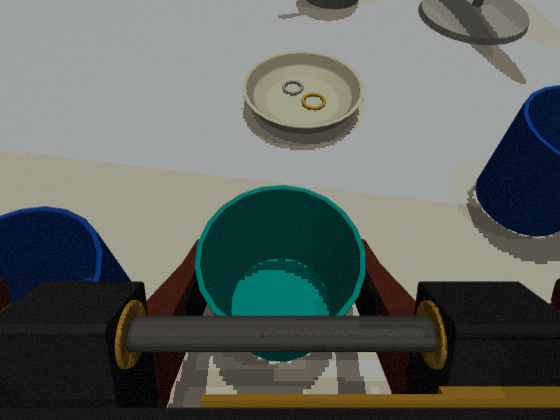

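```bash
python3 - <<'E'
from plan import *
s=ctrl.state();Rm=h.rot(s);p0=s["eef_pos"]
T=kin.tool(PY,A);H=np.array([np.cos(PY),np.sin(PY),0])
place=np.array([625.2,-104.5,0])+14.3*H+[0,0,38]
print(place)
p1=p0+np.array([0,0,110]);q=goal(p1,Rm,n=2)
q=goal(place-150*H+[0,0,100],T,q0=q,base=(p1,Rm))
q=goal(place-150*H+[0,0,15],T,q0=q,base=(place-150*H+[0,0,100],T),n=4)
q=goal(place+[0,0,15],T,q0=q,base=(place-150*H+[0,0,15],T),n=4)
print("from now:");goal(place-150*H+[0,0,100],T,n=1)
E
```

```text
[ 639.3562718  -102.47763291   38.        ]
shift [-70.6   0.  -84.3] turn [0. 0. 0.] | rows 1.8
    [-0.34  0.47  2.13  0.93  1.14 -1.  ] 0.0
shift [-161.5   37.5  140.7] turn [ 9.160e-01 -1.000e-03  1.092e+00] | rows 7.6
    [-0.48  0.41  2.25  1.11  1.01 -1.  ] 0.0
    [-0.58  0.36  2.36  1.35  0.89 -1.03] 0.0
    [-0.63  0.32  2.45  1.68  0.77 -1.08] 0.0
    [-0.59  0.29  2.51  2.14  0.65 -1.2 ] 0.0
shift [54.6  0.  65.1] turn [0. 0. 0.] | rows 1.4
    [-0.59  0.42  2.54  2.28  0.74 -1.39] 0.0
    [-0.59  0.56  2.55  2.39  0.84 -1.53] 0.0
shift [114.9   0.  -96.4] turn [0. 0. 0.] | rows 2.4
    [-0.45  0.57  2.41  2.46  0.75 -1.44] 0.0
    [-0.35  0.61  2.27  2.5   0.65 -1.36] 0.0
from now:
shift [-232.1   37.6   56.4] turn [ 9.160e-01 -1.000e-03  1.092e+00] | rows 7.6
```

```bash
python3 - <<'E'
from plan import *
s=ctrl.state();Rm=h.rot(s);p0=s["eef_pos"]
T=kin.tool(PY,A);H=np.array([np.cos(PY),np.sin(PY),0])
place=np.array([625.2,-104.5,0])+14.3*H+[0,0,38]
p1=p0+np.array([0,0,110]);q=goal(p1,Rm,n=2)
pre=place-110*H+[0,0,70]
q=goal(pre,T,q0=q,base=(p1,Rm))
print("from now:");goal(pre,T,n=1)
E
```

```text
shift [-70.6   0.  -84.3] turn [0. 0. 0.] | rows 1.8
    [-0.34  0.47  2.13  0.93  1.14 -1.  ] 0.0
shift [-137.8   77.1  160. ] turn [ 9.160e-01 -1.000e-03  1.092e+00] | rows 7.6
    [-0.47  0.44  2.24  1.13  1.01 -1.01] 0.0
    [-0.55  0.41  2.34  1.4   0.87 -1.05] 0.0
    [-0.57  0.4   2.42  1.78  0.76 -1.15] 0.0
    [-0.51  0.41  2.46  2.3   0.67 -1.3 ] 0.0
from now:
shift [-208.4   77.1   75.7] turn [ 9.160e-01 -1.000e-03  1.092e+00] | rows 7.6
```

>>> {"api": "servo_tool", "payload": {"series": [-35,0,-42,0,0,0,1,-71,0,-84,0,0,0,1,-88,10,-64,0.115,0,0.137,1,-105,19,-44,0.23,0,0.273,1,-122,29,-24,0.343,0,0.41,1,-140,39,-4,0.458,0,0.546,1,-157,48,16,0.573,0,0.683,1,-174,58,36,0.687,0,0.819,1,-191,67,56,0.802,0,0.956,1,-208,77,76,0.916,0,1.092,1]}}

```text
clock: 5.2
eef_pos: [529.5, -118.9, 106.5]
eef_rot: [0.023, 0.937, 0.064, -0.342]
force: [1.5, 0.3, -0.6]
grip_width: 66.5
```

```bash
python3 - <<'E'
from plan import *
import cv2
s=ctrl.state();print(s["clock"],s["q"].round(2),s["eef_pos"],s["force"],s["grip_width"]);print(h.rot(s).round(3))
c=ctrl.capture("wrist");cv2.imwrite("pics/w3.png",c["img"][:,:,::-1])
c=ctrl.capture("scene");cv2.imwrite("pics/s3.png",cv2.resize(c["img"][150:320,150:340,::-1],None,fx=3.5,fy=3.5))
E
```

```text
5.2 [-0.51  0.54  2.36  2.33  0.69 -1.34] [ 529.46032005 -118.93362644  106.46566656] [ 1.49764868  0.26963245 -0.59581486] 66.48427115605043
[[ 0.758  0.135 -0.638]
 [ 0.103 -0.991 -0.087]
 [-0.644 -0.    -0.765]]
```

View pics/w3.png

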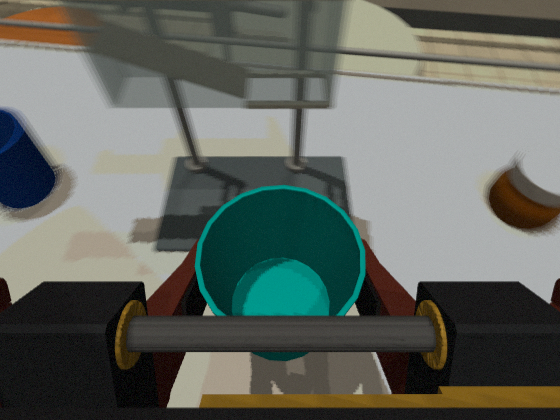

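View pics/s3.png

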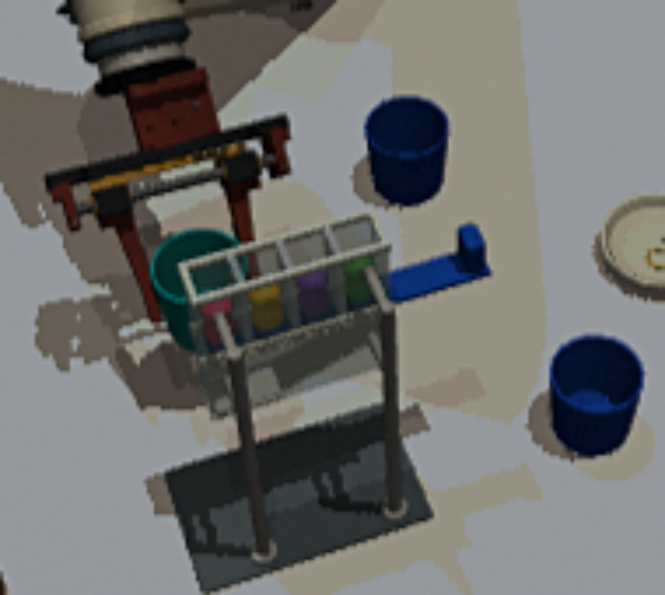

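```bash
python3 - <<'E'
from plan import *
import cv2
c=ctrl.capture("wrist");h.setcam("wrist",c)
cv2.imwrite("pics/w3c.png",cv2.resize(c["img"][60:260,140:400,::-1],None,fx=3,fy=3))
def W(P):
    P=np.array(P,float);k,s=np.cos(PY),np.sin(PY);return np.array([619.76+k*P[0]-s*P[1],-66.36+s*P[0]+k*P[1],P[2]])
for P in[(-42,76,5),(66,76,5),(66,-100,5),(52,50,5),(52,-50,5),(-13,-61.5,136),(-13,-15.5,136),(13,-61.5,136),(13,-15.5,136)]: 
    u=h.proj("wrist",W(P))[0];print(P,u.round(1),((u-[140,60])*3).round(0))
E
```

```text
(-42, 76, 5) [147.4 250.9] [ 22. 573.]
(66, 76, 5) [170.1 156.3] [ 90. 289.]
(66, -100, 5) [340.4 155.8] [601. 288.]
(52, 50, 5) [193.3 166.6] [160. 320.]
(52, -50, 5) [292.3 166.3] [457. 319.]
(-13, -61.5, 136) [320.4 104.9] [541. 135.]
(-13, -15.5, 136) [241.6 105.2] [305. 136.]
(13, -61.5, 136) [317.6  77.4] [533.  52.]
(13, -15.5, 136) [244.2  77.6] [313.  53.]
```

View pics/w3c.png

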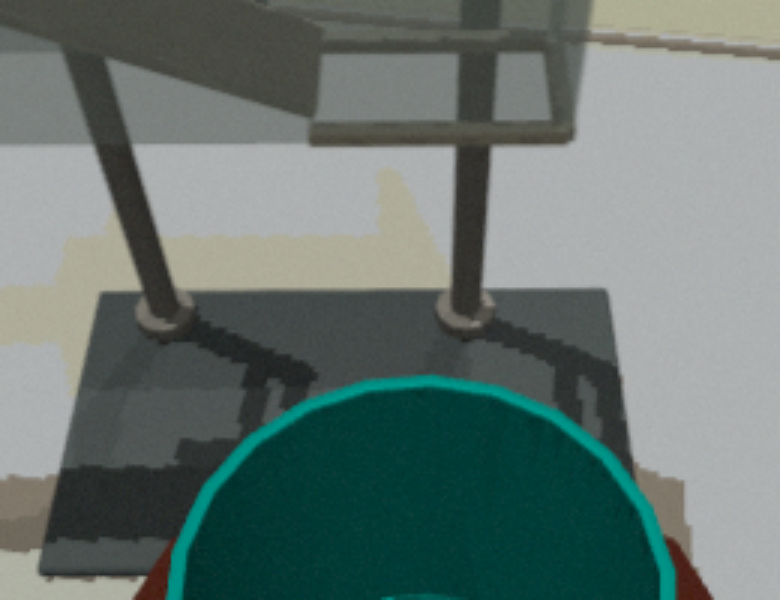

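```bash
python3 - <<'E'
from plan import *
from scipy.optimize import least_squares
c=ctrl.capture("wrist");h.setcam("wrist",c)
obs=[((-42,76,5),(40,573)),((66,76,5),(100,291)),((66,-100,5),(607,290)),((52,50,5),(165,316)),((52,-50,5),(466,314)),((-15,-64,136),(574,138)),((15,-64,136),(549,47))]
def T(p,P):
    k,s=np.cos(p[2]),np.sin(p[2]);return np.array([p[0]+k*P[0]-s*P[1],p[1]+s*P[0]+k*P[1],P[2]])
f=lambda p:np.concatenate([(h.proj("wrist",T(p,P))[0]-np.array(u)/3-[140,60]) for P,u in obs])
r=least_squares(f,[620,-66,.14]);print(r.x,f(r.x).reshape(-1,2).round(1));print("cup",T(r.x,(0,-38.5,5)))
E
```

```text
[ 6.20381173e+02 -6.74459304e+01  1.56879875e-01] [[-2.  -0. ]
 [-0.9 -0.5]
 [ 0.2 -1.7]
 [ 0.9  1.3]
 [-0.5  1.1]
 [-1.1  0.2]
 [ 2.8 -1.1]]
cup [ 626.39630409 -105.47313382    5.        ]
```

```bash
sed -i 's/PY=.1419/PY=.150/' plan.py; python3 - <<'E'
from plan import *
s=ctrl.state();print(s["clock"],s["eef_pos"],s["force"])
T=kin.tool(PY,A)
q=None
b=None
for p in[(530.5,-119,53),(640,-103,53),(640,-103,37.7)]:
    goal(np.array(p,float),T,n=4)
E
```

```text
5.4 [ 529.72138139 -116.08295813  106.60305764] [-0.35857816 -0.33242342 -1.43728715]
shift [34.8  3.  40.8] turn [-0.001  0.001 -0.001] | rows 0.9
    [-0.51  0.48  2.47  2.36  0.73 -1.4 ] 0.0
    [-0.52  0.56  2.47  2.41  0.79 -1.48] 0.0
shift [119.4   3.4 -30.4] turn [-0.001  0.001 -0.001] | rows 2.0
    [-0.42  0.51  2.37  2.41  0.67 -1.34] 0.0
    [-0.36  0.61  2.26  2.48  0.65 -1.35] 0.0
shift [129.3   3.4 -18.7] turn [-0.001  0.001 -0.001] | rows 2.1
    [-0.42  0.53  2.37  2.42  0.68 -1.37] 0.0
    [-0.36  0.64  2.26  2.5   0.67 -1.39] 0.0
```

>>> {"api": "servo_tool", "payload": {"series": [20,2,22,0,0,0,1,35,3,41,0,0,0,1,35,3,41,0,0,0,1,60,3,20,0,0,0,1,90,3,-5,0,0,0,1,110,3,-22,0,0,0,1,119,3,-30,0,0,0,1,119,3,-30,0,0,0,1,119,3,-30,0,0,0,1]}}

```text
clock: 6.52
eef_pos: [638.3, -104.3, 52.7]
eef_rot: [0.024, 0.937, 0.067, -0.342]
force: [0.3, -0.5, -1.0]
grip_width: 67.0
```

```bash
python3 - <<'E'
from plan import *
import cv2
s=ctrl.state();print(s["clock"],s["q"].round(2),s["eef_pos"],s["force"],s["grip_width"])
c=ctrl.capture("wrist");cv2.imwrite("pics/w4.png",c["img"][:,:,::-1])
c=ctrl.capture("scene");cv2.imwrite("pics/s4.png",cv2.resize(c["img"][150:320,150:340,::-1],None,fx=3.5,fy=3.5))
goal(np.array([640,-103,37.7]),kin.tool(PY,A),n=2)
E
```

```text
6.525 [-0.36  0.71  2.15  2.47  0.63 -1.34] [ 638.27905307 -104.30500666   52.68960682] [ 0.27383773 -0.49670063 -1.03923896] 66.95357527389122
shift [11.  -1.2 10.2] turn [-0.006  0.002 -0.005] | rows 0.2
    [-0.36  0.64  2.26  2.5   0.67 -1.39] 0.0
```

View pics/w4.png

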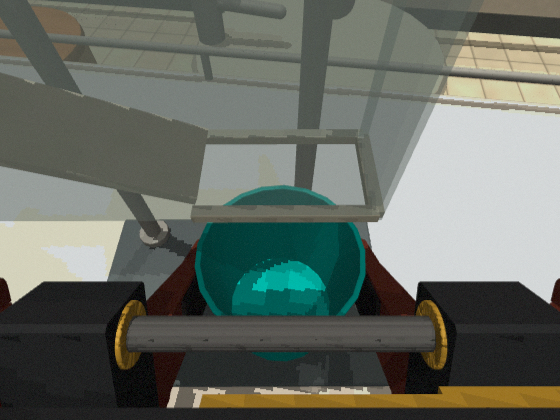

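View pics/s4.png

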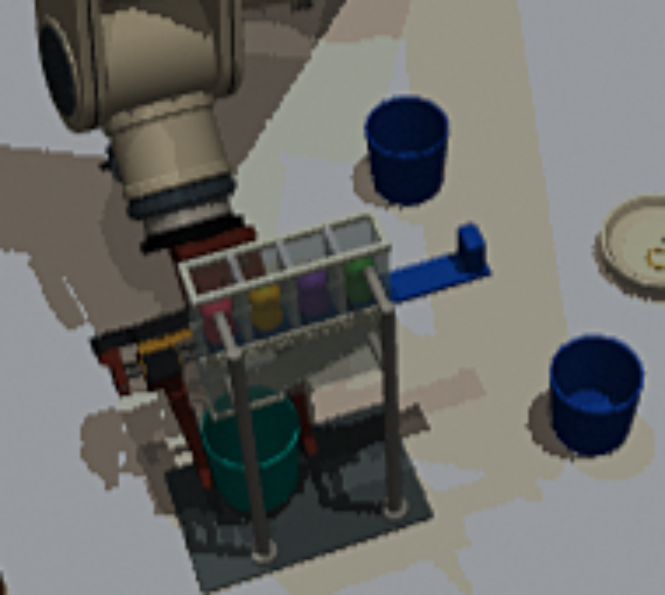

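```bash
python3 - <<'E'
from plan import *
s=ctrl.state();print(s["clock"],s["eef_pos"])
goal(np.array([640,-104.8,38]),kin.tool(PY,A),n=2)
E
```

```text
6.625 [ 638.3698866  -104.46820759   52.53232365]
shift [10.6  0.6 10.1] turn [-0.006  0.002 -0.005] | rows 0.2
    [-0.36  0.64  2.26  2.5   0.67 -1.39] 0.0
```

Lowering, then looking at the contact force.

>>> {"api": "servo_tool", "payload": {"series": [4,0.6,3,0,0,0,1,7,0.6,6.5,0,0,0,1,9.5,0.6,9,0,0,0,1,10.6,0.6,10.1,0,0,0,1,10.6,0.6,10.1,0,0,0,1]}}

```text
clock: 7.25
eef_pos: [641.2, -104.6, 38.0]
eef_rot: [0.024, 0.937, 0.067, -0.342]
force: [-0.1, 0.9, -0.5]
grip_width: 66.7
```

```bash
python3 - <<'E'
from plan import *
s=ctrl.state();print(s["clock"],s["eef_pos"],s["force"],s["ft_torque"])
E
```

```text
7.25 [ 641.16272461 -104.60046345   38.00663814] [-0.06196842  0.94543594 -0.4648199 ] [-0.15438068  0.42345816 -0.01415229]
```

>>> {"api": "servo_tool", "payload": {"series": [-0.1,0,1.4,0,0,0,1,-0.1,0,1.4,0,0,0,1,-0.1,0,1.4,0,0,0,1]}}

```text
clock: 7.62
eef_pos: [640.3, -104.8, 37.3]
eef_rot: [0.024, 0.937, 0.067, -0.342]
force: [-0.8, 0.1, -0.7]
grip_width: 67.1
```

```bash
python3 - <<'E'
from plan import *
s=ctrl.state();print(s["clock"],s["eef_pos"],s["force"],s["ft_torque"])
E
```

```text
7.625 [ 640.2698046  -104.82149304   37.33700258] [-0.77241235  0.06266399 -0.74129912] [-0.05780534  0.46043896  0.00590891]
```

>>> {"api": "servo_tool", "payload": {"series": [0.6,0,0.8,0,0,0,1,1,0,1.2,0,0,0,1,1,0,1.2,0,0,0,1]}}

```text
clock: 8.0
eef_pos: [640.7, -104.8, 37.3]
eef_rot: [0.024, 0.938, 0.067, -0.34]
force: [-6.9, -0.5, 11.5]
grip_width: 67.0
```

Contact felt, so I'll ease off a little and release.

>>> {"api": "servo_tool", "payload": {"series": [-0.6,0,-0.6,0,0,0,1,-0.6,0,-0.6,0,0,0,0.7,-0.6,0,-0.6,0,0,0,0.3,-0.6,0,-0.6,0,0,0,-0.2,-0.6,0,-0.6,0,0,0,-1,-0.6,0,-0.6,0,0,0,-1]}}

```text
clock: 8.75
eef_pos: [640.2, -104.8, 36.3]
eef_rot: [0.024, 0.937, 0.067, -0.342]
force: [-0.1, -0.7, 0.4]
grip_width: 83.3
```

```bash
python3 - <<'E'
from plan import *
import cv2
s=ctrl.state();print(s["clock"],s["eef_pos"],s["force"],s["grip_width"])
c=ctrl.capture("wrist");cv2.imwrite("pics/w5.png",c["img"][:,:,::-1])
E
```

```text
8.75 [ 640.20487018 -104.83040953   36.33232468] [-0.08364614 -0.66704319  0.36587123] 83.28954762389155
```

View pics/w5.png

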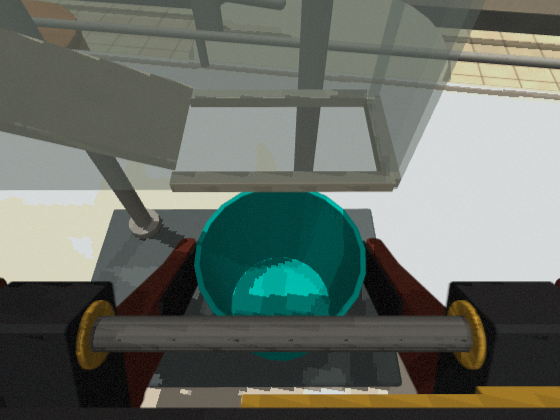

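```bash
python3 - <<'E'
from plan import *
c=ctrl.capture("wrist");h.setcam("wrist",c)
pts=[h.atz("wrist",u,v,136) for u,v in[(172,189),(398,187),(183,92),(378,92)]]
for p in pts: print(p.round(1))
print("mean",np.mean(pts,0))
# cup rim: extents 195..365 , top row 187 ; fit centre at z=73
from scipy.optimize import least_squares
t=np.linspace(0,2*np.pi,100)
def f(p):
    u=h.proj("wrist",np.c_[p[0]+35*np.cos(t),p[1]+35*np.sin(t),0*t+73]);return [u[:,0].min()-195.5,u[:,0].max()-365.5,u[:,1].min()-186]
print(least_squares(f,[625,-105]).x, f(least_squares(f,[625,-105]).x))
E
```

```text
[607.2 -85.  136. ]
[ 615.  -135.8  136. ]
[640.7 -77.1 136. ]
[ 648.5 -131.9  136. ]
mean [ 627.86420486 -107.43336141  136.        ]
[ 624.81624976 -107.24910068] [np.float64(-2.4851448247861185), np.float64(2.470973279460452), np.float64(-1.0459620592527017)]
```

```bash
cat >> plan.py <<'E'
def down(y): 
    c,s=np.cos(y),np.sin(y);return np.array([[0,c,s],[0,s,-c],[-1,0,0.]])
E
python3 - <<'E'
from plan import *
s=ctrl.state();Rm=h.rot(s);p0=s["eef_pos"]
p1=p0-110*Rm[:,0];q=goal(p1,Rm,n=2)
p2=np.array([470,-60,300]);T2=kin.tool(np.pi/2,np.radians(60))
q=goal(p2,T2,q0=q,base=(p1,Rm))
p3=np.array([600,55,290.]);q=goal(p3,down(PY),q0=q,base=(p2,T2))
E
```

```text
shift [-110.   -0.    0.] turn [0. 0. 0.] | rows 1.8
    [-0.47  0.43  2.41  2.31  0.64 -1.28] 0.0
shift [-183.8  -68.7  -97.4] turn [-1.099 -0.287 -0.921] | rows 7.8
    [-0.56  0.31  2.3   1.51  0.65 -0.84] 0.0
    [-0.58  0.24  2.15  0.98  0.86 -0.6 ] 0.0
    [-0.54  0.22  1.99  0.68  1.11 -0.56] 0.0
    [-0.45  0.22  1.84  0.48  1.36 -0.62] 0.0
shift [ 66.2 130.  -94.6] turn [-0.147 -0.523 -0.039] | rows 2.9
    [-0.31  0.22  1.79  0.39  1.28 -0.49] 0.0
    [-0.17  0.24  1.74  0.27  1.23 -0.35] 0.0
    [-0.05  0.28  1.67  0.14  1.2  -0.21] 0.0
    [ 0.07  0.34  1.6   0.    1.21 -0.08] 0.0
```

>>> {"api": "servo_tool", "payload": {"series": [-30,0,0,0,0,0,-1,-70,0,0,0,0,0,-1,-110,0,0,0,0,0,-1,-294,-69,-97,-1.1,-0.287,-0.921,-1,-294,-69,-97,-1.1,-0.287,-0.921,-1,-294,-69,-97,-1.1,-0.287,-0.921,-1,-294,-69,-97,-1.1,-0.287,-0.921,-1,-294,-69,-97,-1.1,-0.287,-0.921,-1,-294,-69,-97,-1.1,-0.287,-0.921,-1,-294,-69,-97,-1.1,-0.287,-0.921,-1]}}

```text
clock: 10.1
eef_pos: [469.1, -60.5, 301.5]
eef_rot: [0.264, 0.758, 0.475, -0.36]
force: [-0.5, 0.3, -0.7]
grip_width: 87.6
```

```bash
python3 - <<'E'
from plan import *
import cv2
s=ctrl.state();print(s["clock"],s["q"].round(2),s["eef_pos"],s["force"],s["grip_width"])
c=ctrl.capture("scene");cv2.imwrite("pics/s6.png",cv2.resize(c["img"][150:320,150:340,::-1],None,fx=3.5,fy=3.5))
c=ctrl.capture("top");cv2.imwrite("pics/t6.png",cv2.resize(c["img"][140:240,240:360,::-1],None,fx=6,fy=6,interpolation=cv2.INTER_CUBIC))
s=ctrl.state();goal(np.array([600,55,290.]),down(PY),n=4)
E
```

```text
10.1 [-0.56  0.13  2.    0.71  1.17 -0.5 ] [469.14283901 -60.48810539 301.5032978 ] [-0.52593608  0.25343255 -0.70295465] 87.63543158856208
shift [ 107.8   68.8 -117.1] turn [-0.535 -0.614 -0.241] | rows 4.5
    [-0.21  0.19  1.82  0.36  1.11 -0.25] 0.0
    [ 0.07  0.34  1.6  -0.    1.21 -0.08] 0.0
```

View pics/s6.png

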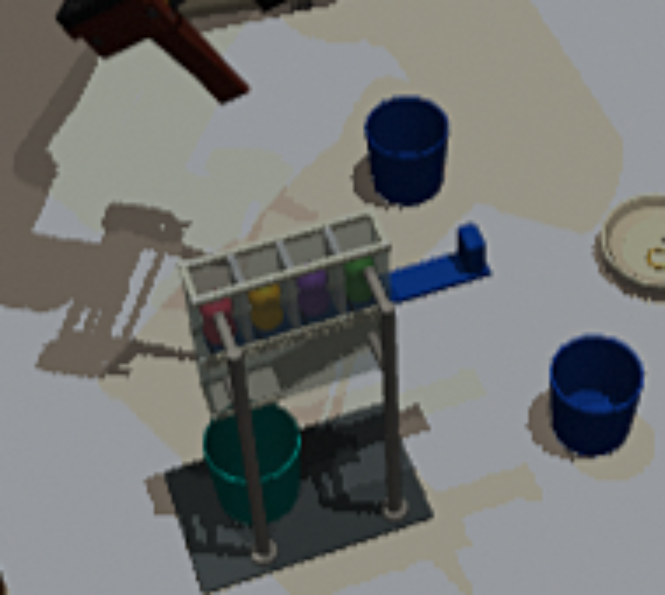

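View pics/t6.png

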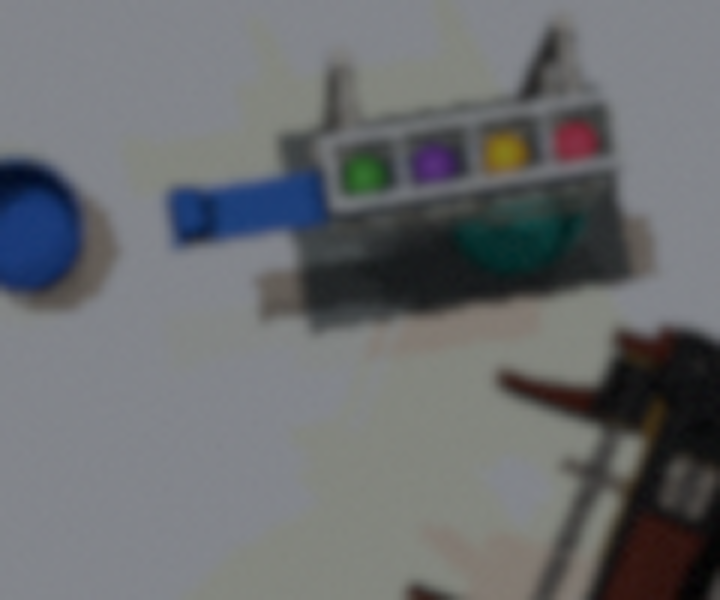

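```bash
python3 - <<'E'
from plan import *
goal(np.array([500,55,310.]),down(PY),n=1)
goal(np.array([600,57,300.]),down(PY),n=4)
E
```

```text
shift [ 62.7 -21.  -99.5] turn [-0.535 -0.614 -0.241] | rows 4.5
shift [ 100.9   68.5 -124.6] turn [-0.535 -0.614 -0.241] | rows 4.5
    [-0.21  0.18  1.82  0.36  1.12 -0.25] 0.0
    [ 0.07  0.33  1.58 -0.    1.23 -0.08] 0.0
```

>>> {"api": "servo_tool", "payload": {"series": [63,-21,-100,-0.535,-0.614,-0.241,-1,63,-21,-100,-0.535,-0.614,-0.241,-1,101,68,-125,-0.535,-0.614,-0.241,-1,101,68,-125,-0.535,-0.614,-0.241,-1,101,68,-125,-0.535,-0.614,-0.241,-1,101,68,-125,-0.535,-0.614,-0.241,-1,101,68,-125,-0.535,-0.614,-0.241,-1]}}

```text
clock: 11.08
eef_pos: [596.7, 58.1, 298.2]
eef_rot: [0.533, 0.463, 0.537, -0.462]
force: [-0.8, -0.5, 0.4]
grip_width: 87.7
```

```bash
python3 - <<'E'
from plan import *
import cv2
c=ctrl.capture("wrist");cv2.imwrite("pics/w7.png",c["img"][:,:,::-1]);h.setcam("wrist",c)
c=ctrl.capture("top")
cv2.imwrite("pics/t7.png",cv2.resize(c["img"][140:240,240:360,::-1],None,fx=6,fy=6,interpolation=cv2.INTER_CUBIC))
s=ctrl.state();print(s["clock"],s["q"].round(2),s["eef_pos"],s["force"]);print(h.rot(s).round(3))
k,sn=np.cos(PY),np.sin(PY)
for z in(202,232):
  for dx in(-11,11):
    for dy in(117.5,131.5): print(z,dx,dy,h.proj("wrist",np.array([620+k*dx-sn*dy,-67+sn*dx+k*dy,z]))[0].round(0))
E
```

```text
11.175 [ 0.07  0.31  1.61  0.    1.22 -0.07] [597.10262486  57.40430744 298.8783956 ] [ 0.470318   -0.68280782 -0.40477738]
[[-0.003  0.989  0.145]
 [ 0.003  0.145 -0.989]
 [-1.    -0.002 -0.004]]
202 -11 117.5 [273. 219.]
202 -11 131.5 [273. 202.]
202 11 117.5 [300. 219.]
202 11 131.5 [301. 202.]
232 -11 117.5 [272. 232.]
232 -11 131.5 [272. 213.]
232 11 117.5 [303. 231.]
232 11 131.5 [303. 213.]
```

View pics/w7.png

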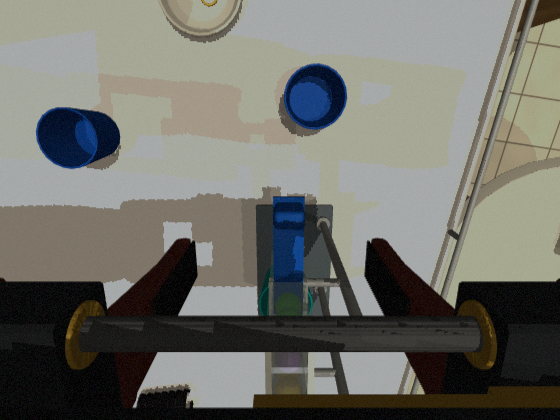

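View pics/t7.png

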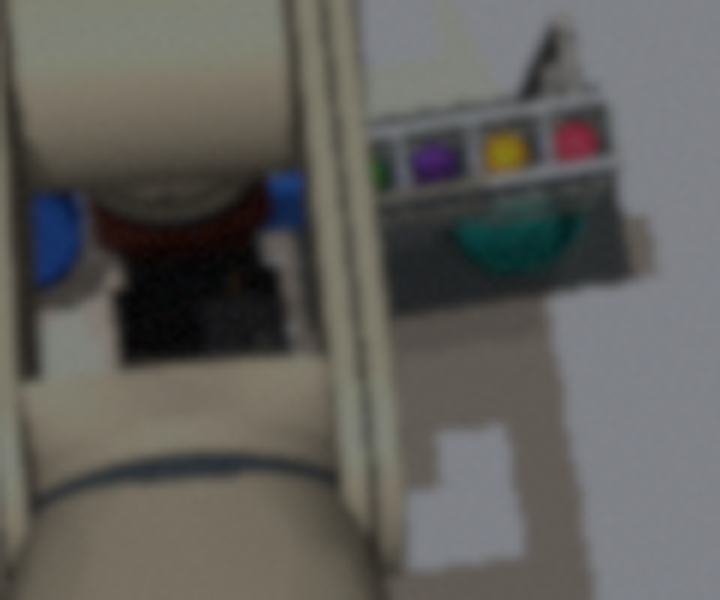

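```bash
python3 - <<'E'
import cv2
i=cv2.imread("pics/w7.png");cv2.imwrite("pics/w7c.png",cv2.resize(i[180:300,240:345],None,fx=5,fy=5,interpolation=cv2.INTER_CUBIC))
E
```

```text
(no output)
```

View pics/w7c.png

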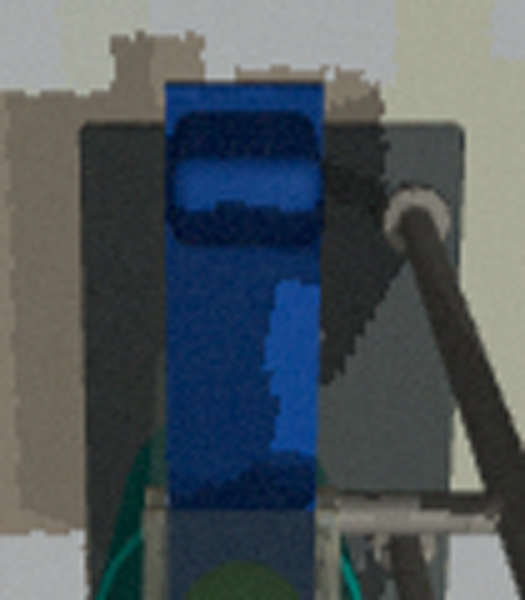

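```bash
python3 - <<'E'
from plan import *
c=ctrl.capture("wrist");h.setcam("wrist",c)
k,sn=np.cos(PY),np.sin(PY)
p=h.atz("wrist",289,220.5,232);d=p[:2]-[620,-67];print(p,"local",k*d[0]+sn*d[1],-sn*d[0]+k*d[1])
# end wall outer edge top z=267: crop row ~490 ->278
for u,v in((240+155/5,180+490/5),(240+330/5,180+490/5)):
    w=h.atz("wrist",u,v,267);d=w[:2]-[620,-67];print(w,"local",k*d[0]+sn*d[1],-sn*d[0]+k*d[1])
s=ctrl.state();print(s["clock"],s["eef_pos"])
goal(np.array([p[0],p[1],209.]),down(PY),n=4)
E
```

```text
[602.85153597  56.55856315 232.        ] local 1.508455662176786 124.73376811806736
[594.86570522  28.49621296 267.        ] local -10.581288016863102 98.17991550172762
[616.71705691  31.70760363 267.        ] local 11.504600768346904 98.08982052615312
11.225 [597.32801899  57.31784925 299.0746025 ]
shift [90.1  5.5  1.9] turn [-0.005 -0.003  0.002] | rows 1.4
    [ 0.07  0.36  1.64  0.    1.13 -0.07] 0.0
    [ 0.07  0.41  1.69 -0.    1.04 -0.08] 0.0
```

>>> {"api": "servo_tool", "payload": {"series": [40,5.5,2,0,0,0,-1,75,5.5,2,0,0,0,-1,90,5.5,2,0,0,0,-1,90,5.5,2,0,0,0,-1]}}

```text
clock: 11.72
eef_pos: [603.0, 56.8, 208.6]
eef_rot: [0.534, 0.462, 0.537, -0.462]
force: [0.4, 0.2, 0.1]
grip_width: 88.0
```

```bash
python3 - <<'E'
from plan import *
import cv2
c=ctrl.capture("wrist");cv2.imwrite("pics/w8.png",c["img"][:,:,::-1])
c=ctrl.capture("scene");cv2.imwrite("pics/s8.png",cv2.resize(c["img"][180:320,180:320,::-1],None,fx=4,fy=4))
s=ctrl.state();print(s["clock"],s["eef_pos"],s["force"])
E
```

```text
11.825 [604.25191798  57.08968419 210.32102289] [-0.79488497  0.34031281 -0.8234336 ]
```

View pics/w8.png

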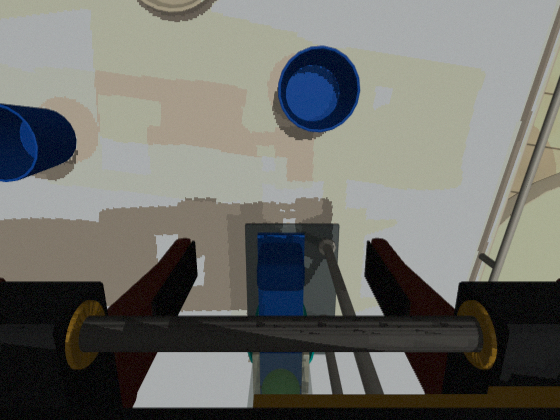

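View pics/s8.png

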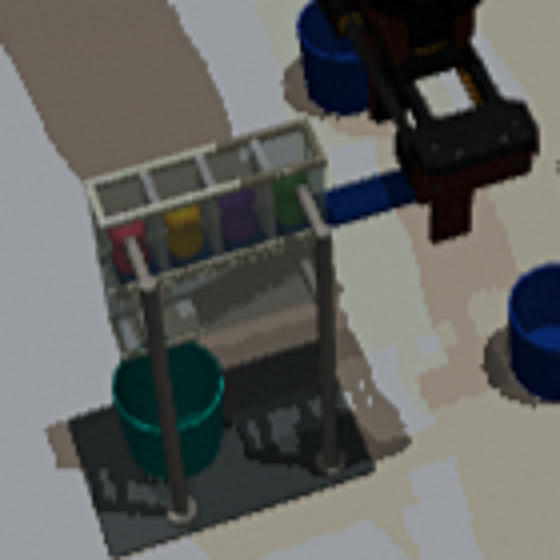

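>>> {"api": "servo_tool", "payload": {"series": [0,0,0,0,0,0,0,0,0,0,0,0,0,1,0,0,0,0,0,0,1,0,0,0,0,0,0,1,0,0,0,0,0,0,1,0,0,0,0,0,0,1,0,0,0,0,0,0,1,0,0,0,0,0,0,1]}}

```text
clock: 12.82
eef_pos: [602.9, 57.2, 208.9]
eef_rot: [0.534, 0.461, 0.537, -0.462]
force: [-3.5, 0.5, 0.9]
grip_width: 22.1
```

```bash
python3 - <<'E'
from plan import *
s=ctrl.state();Rm=h.rot(s);print(s["clock"],s["eef_pos"],s["force"],s["grip_width"],Rm.round(3))
k,sn=np.cos(PY),np.sin(PY);d=s["eef_pos"][:2]-[620,-67];print(-sn*d[0]+k*d[1])
E
```

```text
12.825 [602.88523732  57.18518006 208.90816911] [-3.49066941  0.52689044  0.86414167] 22.116388415611386 [[-0.004  0.989  0.148]
 [ 0.002  0.148 -0.989]
 [-1.    -0.004 -0.002]]
125.34831252563981
```

>>> {"api": "servo_tool", "payload": {"series": [0,0,-8,0,0,0,1,0,0,-16,0,0,0,1,0,0,-24,0,0,0,1,0,0,-32,0,0,0,1,0,0,-40,0,0,0,1,0,0,-48,0,0,0,1,0,0,-56,0,0,0,1,0,0,-62,0,0,0,1,0,0,-65,0,0,0,1,0,0,-65,0,0,0,1]}}

```text
clock: 14.08
eef_pos: [593.4, 122.3, 208.9]
eef_rot: [0.534, 0.461, 0.537, -0.462]
force: [-4.1, 0.0, 0.8]
grip_width: 21.8
```

```bash
cat > look.py <<'E'
from plan import *
import cv2,sys
n=sys.argv[1]
for v,(a,b,c,d),f in(("scene",(180,320,180,320),4),("top",(140,230,250,360),5)):
    im=ctrl.capture(v)["img"][a:b,c:d,::-1];cv2.imwrite(f"pics/{v}{n}.png",cv2.resize(im,None,fx=f,fy=f,interpolation=cv2.INTER_CUBIC))
s=ctrl.state();print(s["clock"],s["eef_pos"],s["force"],s["grip_width"])
k,sn=np.cos(PY),np.sin(PY);d=s["eef_pos"][:2]-[620,-67];print("local",k*d[0]+sn*d[1],-sn*d[0]+k*d[1])
E
python3 look.py 9
```

```text
14.175 [593.36269168 122.18047062 208.91984794] [-4.79185149  0.75791157  1.80121892] 21.727394846957388
local 1.9325761741657956 191.03680747023205
```

View pics/scene9.png

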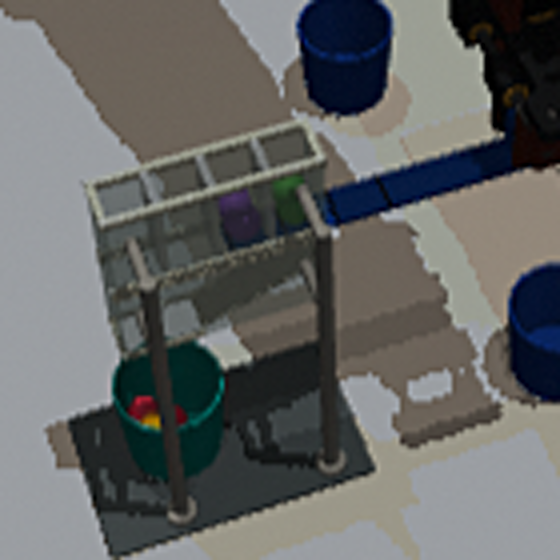

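View pics/top9.png

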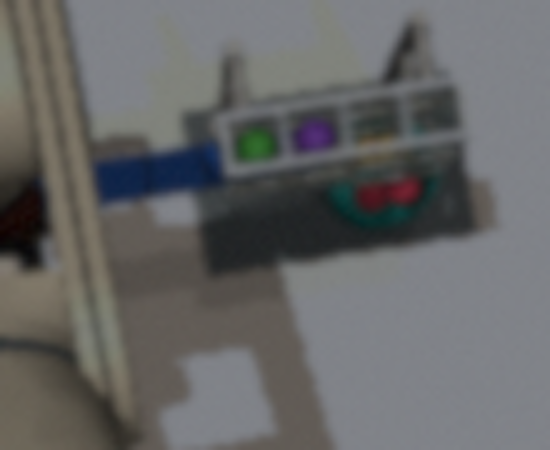

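```bash
python3 - <<'E'
from plan import *
import cv2
i=ctrl.capture("scene")["img"][220:310,195:260,::-1];cv2.imwrite("pics/s10.png",cv2.resize(i,None,fx=6.5,fy=6.5,interpolation=cv2.INTER_CUBIC))
i=ctrl.capture("top")["img"][150:195,300:350,::-1];cv2.imwrite("pics/t10.png",cv2.resize(i,None,fx=12,fy=12,interpolation=cv2.INTER_CUBIC))
E
```

```text
(no output)
```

View pics/s10.png

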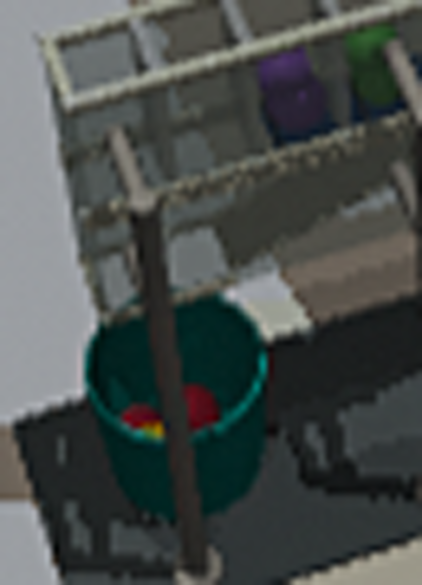

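View pics/t10.png

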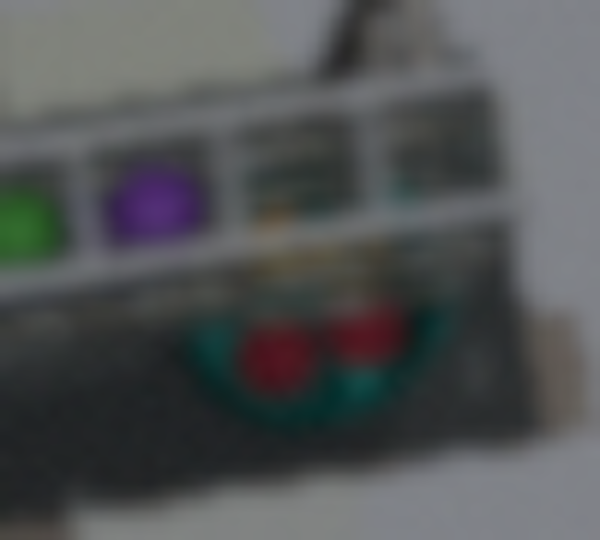

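Lanes 1 and 2 and the ramp are empty, and lanes 3 and 4 are still full. I'll push the gate back now.

>>> {"api": "servo_tool", "payload": {"series": [0,0,8,0,0,0,1,0,0,18,0,0,0,1,0,0,28,0,0,0,1,0,0,38,0,0,0,1,0,0,48,0,0,0,1,0,0,56,0,0,0,1,0,0,62,0,0,0,1,0,0,64,0,0,0,1,0,0,65,0,0,0,1,0,0,65,0,0,0,1]}}

```text
clock: 15.52
eef_pos: [602.9, 57.6, 208.9]
eef_rot: [0.534, 0.461, 0.537, -0.462]
force: [-6.1, 0.4, 1.4]
grip_width: 21.8
```

>>> {"api": "servo_tool", "payload": {"series": [0,0,0.5,0,0,0,1,0,0,1,0,0,0,1,0,0,1,0,0,0,1]}}

```text
clock: 15.9
eef_pos: [603.0, 56.8, 208.9]
eef_rot: [0.534, 0.461, 0.537, -0.462]
force: [-6.5, 1.0, 0.8]
grip_width: 21.9
```

>>> {"api": "servo_tool", "payload": {"series": [0,0,0.5,0,0,0,1,0,0,1,0,0,0,1,0,0,1.5,0,0,0,1]}}

```text
clock: 16.27
eef_pos: [603.2, 55.4, 208.9]
eef_rot: [0.534, 0.461, 0.537, -0.462]
force: [-5.7, 1.0, 1.8]
grip_width: 21.5
```

>>> {"api": "servo_tool", "payload": {"series": [0,0,0.5,0,0,0,1,0,0,1,0,0,0,1,0,0,1.5,0,0,0,1,0,0,1.5,0,0,0,1]}}

```text
clock: 16.77
eef_pos: [603.4, 54.1, 208.9]
eef_rot: [0.534, 0.462, 0.537, -0.462]
force: [-7.4, 2.4, 2.0]
grip_width: 21.9
```

>>> {"api": "servo_tool", "payload": {"series": [0,0,0.5,0,0,0,1,0,0,1,0,0,0,1,0,0,1,0,0,0,1]}}

```text
clock: 17.15
eef_pos: [603.4, 54.1, 208.9]
eef_rot: [0.533, 0.462, 0.538, -0.461]
force: [-7.9, 6.4, 3.1]
grip_width: 21.5
```

>>> {"api": "servo_tool", "payload": {"series": [0,0,0.7,0,0,0,1,0,0,1.2,0,0,0,1,0,0,1.2,0,0,0,1,0,0,1.2,0,0,0,1]}}

```text
clock: 17.65
eef_pos: [603.4, 54.0, 208.9]
eef_rot: [0.533, 0.462, 0.538, -0.461]
force: [-7.7, 10.7, 3.2]
grip_width: 22.0
```

```bash
python3 look.py 11; python3 - <<'E'
from plan import *
import cv2
c=ctrl.capture("wrist");cv2.imwrite("pics/w11.png",c["img"][:,:,::-1])
E
```

```text
17.75 [603.37594704  54.04659939 208.9103139 ] [-7.70903938 10.29764796  3.32347154] 21.52563279247483
local 1.651594985977301 122.17164399152932
```

View pics/scene11.png

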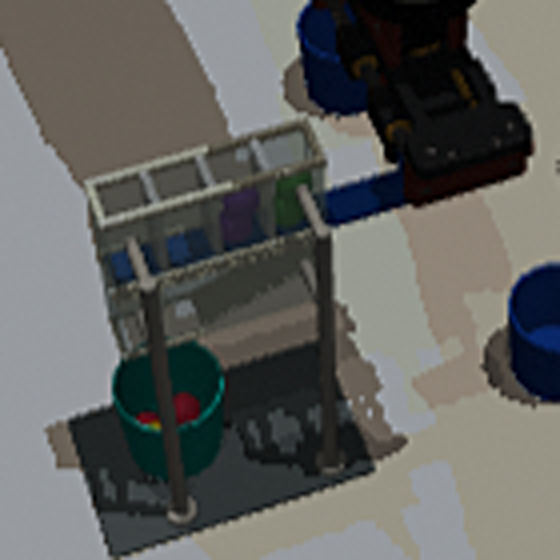

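>>> {"api": "servo_tool", "payload": {"series": [0,0,0,0,0,0,0,0,0,0,0,0,0,-0.5,0,0,0,0,0,0,-1,0,0,0,0,0,0,-1,0,0,0,0,0,0,-1,-30,0,0,0,0,0,-1,-70,0,0,0,0,0,-1,-110,0,0,0,0,0,-1]}}

```text
clock: 18.8
eef_pos: [604.5, 50.8, 320.0]
eef_rot: [0.534, 0.461, 0.537, -0.462]
force: [0.3, 0.0, -0.3]
grip_width: 87.8
```

>>> {"api": "servo_tool", "payload": {"series": [0,-60,-60,0,0,0,-1,0,-110,-120,0,0,0,-1,0,-110,-180,0,0,0,-1,0,-110,-200,0,0,0,-1]}}

```text
clock: 19.3
eef_pos: [465.0, 234.0, 320.2]
eef_rot: [0.535, 0.462, 0.537, -0.461]
force: [1.6, -0.0, 0.1]
grip_width: 88.0
```

```bash
python3 look.py 12; python3 - <<'E'
from plan import *
import cv2
cv2.imwrite("pics/t12f.png",ctrl.capture("top")["img"][:,:,::-1]);cv2.imwrite("pics/s12f.png",ctrl.capture("scene")["img"][:,:,::-1]);cv2.imwrite("pics/w12.png",ctrl.capture("wrist")["img"][:,:,::-1])
i=cv2.imread("pics/t12f.png")[140:240,240:360];cv2.imwrite("pics/t12c.png",cv2.resize(i,None,fx=6,fy=6,interpolation=cv2.INTER_CUBIC))
E
```

```text
19.4 [464.95312958 235.90613477 320.04455213] [-0.69698865 -0.11162841  0.01439331] 87.72256717135247
local -108.04013410445563 322.6747401517509
```

View pics/s12f.png

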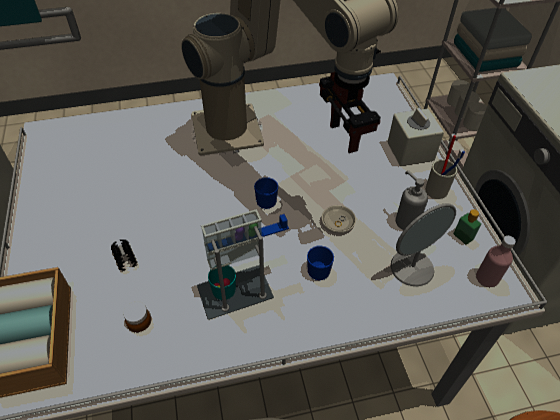

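View pics/t12c.png

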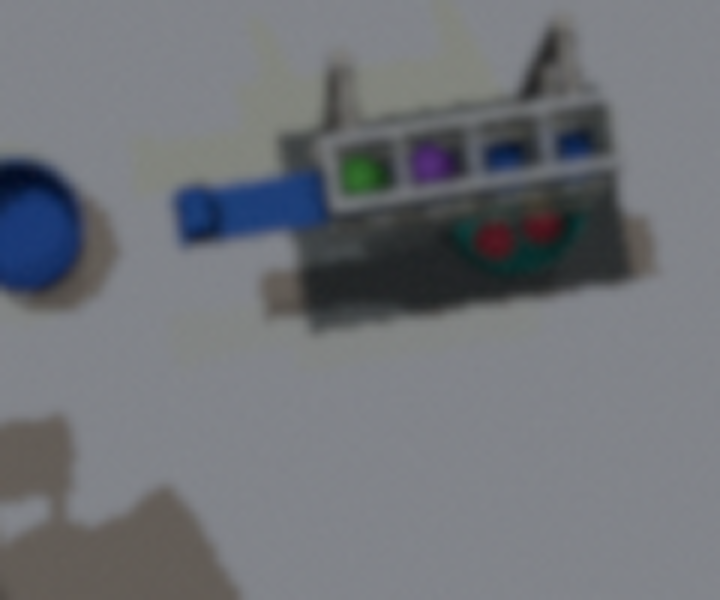

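View pics/scene12.png

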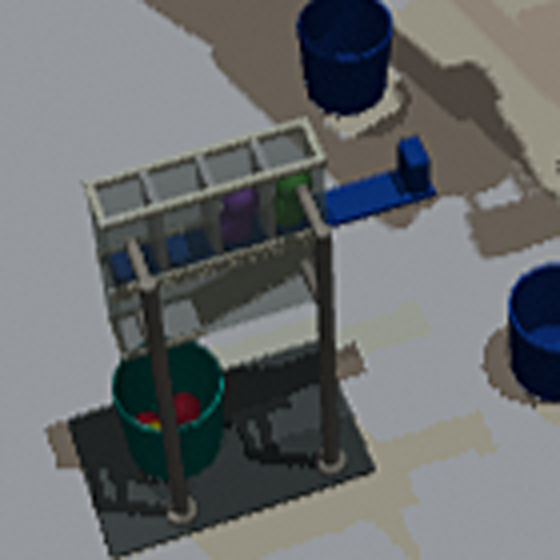

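```bash
python3 - <<'E'
from workcell import ctrl
print(ctrl.state()["clock"],ctrl.close_job())
E
```

```text
the job is handed in; nothing more can be done
19.55 None
```

I placed the turquoise cup upright on the base under the spout and let go. I then drew the gate about 65 mm past its starting point, roughly 68 mm from home. After the two lanes had run out, I pushed it back to its stop. The job was handed in at 19.6 s.

**Last checks**
- **Lanes:** lanes 1 and 2 are empty and the ramp is clear. The violet and green pearls are still in lanes 3 and 4.
- **Gate:** fully home. It stopped moving while the push force rose to about 10 N, and it ended about 3 mm further in than where I first gripped it.
- **Cup and arm:** the cup is upright under the spout, and the arm is clear of everything.
- **Bystanders:** the other items look unmoved.

**Where checks disagreed or fell short**
- **Cup centring:** the wrist camera put the cup about 3 mm short of the spout's centre towards the robot. The dispenser fit showed it centred to about 1 mm. I left it there.
- **Pearls in the cup:** both pink pearls are clearly visible, but only some yellow shows beneath them. I counted the second yellow as in the cup because none is visible anywhere else.

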